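Snug the tapered port plug, then throw the feed lever

ROBOT

A 6-joint arm with a two-finger parallel gripper is mounted at the origin on the work surface. World frame = base frame: x ahead of the robot, y to its left, z up, the work surface at z = 0. Lengths are in m, angles in rad, forces in N, time in s.
With the tool pointing down it reaches from about 0.425 to 0.95 m from the base axis. Payload 3.5 kg.
Tool frame: the origin (TCP) lies midway between the tips of the shut fingers; the grasp point (between the pads) lies 19 mm behind it; z points along the fingers, y is the direction in which the jaws open and shut (so a half turn about z gives the same grasp; the last joint's range is limited). The gripper opens to 85 mm and grips with 20 to 120 N. Pads are 22 mm wide; open, the fingers measure 114 mm over their backs; the gripper's body (76 mm by 85 mm) begins 54 mm behind the grasp point. The pads swing forward as they close: fully open they stand 13 mm farther back than shut.
Start: joints at [1.092, 0.286, 1.577, -0, 1.279, -0.15], TCP at [0.218, 0.639, 0.231] pointing down, gripper open.
Joint ranges: [-2.77, 2.77], [-0.9, 2.22], [0.21, 2.48], [-1.53, 4.67], [0.24, 2.81], [-2.84, 2.84]. Speed limits (rad/s): [2.79, 2.79, 3.14, 3.14, 3.14, 3.14].

INTERFACE

Orientations are given as a unit quaternion [x, y, z, w].
In Python, from plant import * gives the robot as it stands.
- The arm moves only by the shell command python3 -m jog 'ROWS' [FORCE]. ROWS is a JSON object of lists of equal length, an entry for each row: "travel": the shift along the world's x, y, z in mm, a list of three; "dr": the turn, a rotation vector about the world's x, y, z in degrees, a list of three; "jaw": the closure in counts, from 0 (fully open) to 255 (shut). In form: {"travel": [[x, y, z], ...], "dr": [[wx, wy, wz], ...], "jaw": [jaw, ...]}. A call has 1 to 5 rows; each row shifts and turns the commanded pose from where the row before left it; what a row does not reach is not made up. A row lasts 1/12 s, in which the tool goes at most 41.7 mm and 7.16 degrees, less where a joint would pass 70% of its speed; a pose out of reach is approached as far as the arm can. A call is refused whole if a number of a shift passes 41.7 or a number of a turn 7.16, either way. A call with a gripper value outside its range is refused whole. The fingers move at their own pace and stop on an object; FORCE is the grip in N (left out, the last holds). Time passes only in rows, so rows that do not move let the fingers close. It gives the time, the measured TCP pose, the force and the opening at its end, in the units of the state.
- get_state(): the state, without advancing time (a new reading comes with each control period).
- read_camera(name): name is "scene" or "top" or "wrist"; returns the picture (384x512x3 uint8, red, green, blue); there is no depth.
- camera_info(name): a dict with "K" (3x3 intrinsics, pixels), "R" (3x3) and "t" (3): a world point X has camera coordinates R X + t; the wrist camera has in their place "mount" (4x4, takes a point from camera to tool coordinates, whose origin is the TCP and whose axes are the flange's). Camera axes: x right, y down, z forward; pixel columns grow to the right and rows downward; lengths in m; the calibration is good to about 2 mm. A picture is of the moment at which its call begins: read the wrist's pose just before it. camera_info takes no time and is no camera call.
- sign_off(): hands the job in, once; it reports no verdict.
The state is a dict: "time": time; "qpos": joint angles; "dq": joint speeds; "joint_efforts": joint torques, N m; "eef_pos": TCP position; "tcp_rot": TCP orientation; "contact_force": force on the tool from outside, world axes, zero at the start; "wrist_torque": the same for the moment, N m; "opening": opening from 0.0 (shut) to 1.0 (fully open).
Only numpy, scipy, OpenCV 4.12 (cv2) and the standard library are available. Lean on these libraries where they do the work, as an engineer would, in place of code of your own. Each camera call takes 0.05 s, during which the arm holds its last target. There are 200 camera calls.

TASK

Close off the little test rig: turn the red T-handled plug clockwise (seen from above) until its tapered thread has gone firmly snug in the port, but do not overtighten it. Then throw the black ball-ended lever all the way over to its other end. Leave the screwdriver, spatula, tape roll and weight where they lie.

Things in the scene. Friction and masses are not known exactly. Their poses are not given: they have to be found in the camera images.
- rig: the test rig, fixed to the bench: steel plate 120 x 260 mm (x by y), top 30 mm high. Origin: centre of its underside, on the bench. An aluminium block 80 x 72 mm, top 75 mm high, at its own (0, -75) mm carries the plug; the lever bracket stands at (0, 75) mm. Position and yaw vary.
- plug_handle (a point): centre of the plug's red handle, a flat bar 140 mm long (own x), 14 mm thick (own y), 24 mm tall, 118 mm above the bench, on the plug's turning axis (own z, up). Below it a stem, then a brass hex collar 26 mm wide, 83 to 92 mm high. It stays where it is left and may be regrasped, or pushed at its ends. Start and snug angles vary independently.
- port (a point): centre of the port's rim, on the plug's axis, 83 mm above the bench. The plug runs 0.5 to 1.9 rad clockwise at 0.06 N m (1 N felt 60 mm out on the bar); then the taper bites: it takes 0.4 N m (7 N), climbing by 0.33 N m per rad. Firmly snug: about 0.6 N m (10 N), 0.6 rad past the bite; 0.2 to 1.1 rad will do. At 0.8 N m (13 N), 1.2 rad past it, it is overtightened and ruined.
- feed_lever (a joint): angle of the ball-ended lever, rad: 0 leaning 0.6 rad towards the rig's own -x, 1.2 (its far stop) leaning 0.6 rad towards the rig's own +x. It starts at 0 to 0.15, moves against about 1.6 N at the ball and stays where it is left.
- lever_ball (a point): centre of the lever's black ball, 32 mm across, on a 10 mm steel rod 90 mm from a pivot that lies at the rig's own (0, 75, 62) mm; the pivot axis is the rig's y.
- screwdriver: yellow-handled screwdriver 180 mm long lying on the bench beside the rig; bystander. Origin under its middle, own x towards the tip.
- spatula: aluminium spatula 180 mm long lying on the bench beside the rig; bystander. Origin under its middle, own x towards the blade.
- tape: pale teal tape roll 68 mm across, 20 mm tall, lying flat behind the rig; bystander. Origin: centre of its underside.
- weight: small steel weight with a knob, 36 mm across, 46 mm tall, standing behind the rig; bystander. Origin: centre of its underside.
- seal (a point): reference point of the brass sealing sleeve, inside the port and out of sight. It coincides with port until the taper bites, then is pressed straight down 2.5 mm per rad of further turning (1.5 mm at 0.6 rad): too little to read well from measured positions.

How it is judged:
On the way, in this order (a step that is already met when the one before it is completed fails the run):
1. the plug is snug: its taper has bitten and pressed the sealing sleeve in by at least 0.5 mm (z of seal in the frame of port below -0.0005 m), for 0.2 s.
2. then the lever is thrown over (beyond 1.05 rad) (value of joint feed_lever above 1.05 rad), for 0.2 s.
At the end, for the whole second after the job is handed in: The plug is snug (the sealing sleeve pressed in by 0.5 to 3 mm, that is turned 0.2 to 1.2 rad past the first bite) and the lever stands beyond 1.05 rad (z of seal in the frame of port below -0.0005 m and not (z of seal in the frame of port below -0.003 m) and value of joint feed_lever above 1.05 rad); the robot touches nothing.
It fails at once if the plug is overtightened: the sealing sleeve is pressed in by more than 3 mm (z of seal in the frame of port below -0.003 m).
It fails at once if a bystander is moved by more than 30 mm (distance of any of screwdriver, spatula, tape, weight from where it was at the start of the episode above 0.03 m).
It also fails if it takes over 51 s, if anything falls off the work surface, if the arm or the gripper's body presses on something with over 40 N, if the wrist force passes 120 N, or if a joint passes its speed limit or range.

## Working session

There is one attempt and no reset: what is moved stays moved. The work goes in short steps, Python scripts to look and compute and a shell command to move; the robot and the scene stay as the last step left them, time stands still between calls to the robot, and variables do not carry over. Pictures are saved under pics/ and viewed, about 8 in all and at most 12, crops included, and the job is handed in when it is done.

```bash
mkdir -p pics; ls; python3 - <<'E'
from plant import *
import cv2
for n in("scene","top"):
    im=read_camera(n); cv2.imwrite(f"pics/{n}0.png",im[:,:,::-1])
    c=camera_info(n); print(n,c["K"],c["R"],c["t"])
print(camera_info("wrist")); print(get_state())
a=cv2.imread("pics/scene0.png");b=cv2.imread("pics/top0.png")
E
```

```text
pics
scene [[412.24867786   0.         264.53060297]
 [  0.         412.24867786 197.17609217]
 [  0.           0.           1.        ]] [[ 0.08918849  0.99601416 -0.00110176]
 [ 0.70426123 -0.06384549 -0.70706426]
 [-0.70431635  0.06228607 -0.70714844]] [-0.06395522 -0.35252819  1.50052446]
top [[391.51041326   0.         251.53422519]
 [  0.         391.51041326 186.93300729]
 [  0.           0.           1.        ]] [[-0.01089312 -0.99992227  0.00606556]
 [-0.98737381  0.00979735 -0.15810434]
 [ 0.15803262 -0.00771122 -0.98740378]] [0.02443943 0.65083174 0.91111573]
{'K': array([[287.68583448,   0.        , 256.20438223],
       [  0.        , 287.68583448, 191.34557737],
       [  0.        ,   0.        ,   1.        ]]), 'mount': array([[ 5.85006972e-04, -9.60371914e-01, -2.78721087e-01,
         6.99590869e-02],
       [ 9.99999244e-01,  2.60475677e-04,  1.20139100e-03,
        -1.13906945e-03],
       [-1.08118211e-03, -2.78721579e-01,  9.60371341e-01,
        -1.43682345e-01],
       [ 0.00000000e+00,  0.00000000e+00,  0.00000000e+00,
         1.00000000e+00]])}
{'time': 0.1, 'qpos': array([ 1.09201288e+00,  2.87152904e-01,  1.57806717e+00, -9.33902264e-06,
        1.27860553e+00, -1.50014729e-01]), 'dq': array([ 0.00034513, -0.00115099, -0.00395793,  0.00046149, -0.0042231 ,
       -0.00057977]), 'joint_efforts': array([ 8.76234444e-04, -4.07291365e+01, -2.93702173e+01, -1.67611092e-04,
        3.43422551e-03,  2.31165247e-07]), 'eef_pos': array([0.21764135, 0.63830437, 0.23001515]), 'tcp_rot': array([ 1.63643587e-01,  9.86518895e-01, -1.06312911e-03, -3.41012991e-04]), 'contact_force': array([0.69606325, 0.36266935, 0.37019708]), 'wrist_torque': array([-0.02608902, -0.01798671,  0.03305235]), 'opening': 1.0012665135014869}
```

View pics/top0.png

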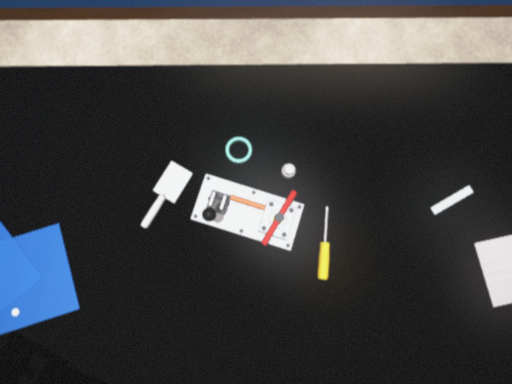

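View pics/scene0.png

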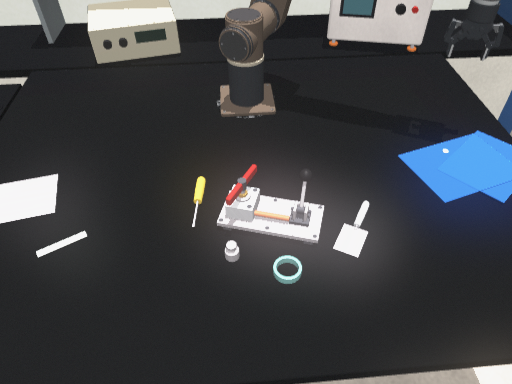

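The top view shows the red bar from about (295,193) to (264,243), the black ball near (209,213) and the rig corners around (207,175), (304,205), (290,249) and (192,219). The scene view agrees: the lever leans toward the robot and the plug is on the -y side.

```bash
cat > h.py <<'E'
from plant import *
import numpy as np, cv2
from scipy.spatial.transform import Rotation as Ro
def cam(n):
    c=camera_info(n)
    if n=="wrist":
        s=get_state(); T=np.eye(4); T[:3,:3]=Ro.from_quat(s["tcp_rot"]).as_matrix(); T[:3,3]=s["eef_pos"]
        M=T@c["mount"]; R=M[:3,:3].T; return c["K"],R,-R@M[:3,3]
    return c["K"],c["R"],c["t"]
def ray(C,uv,z):
    K,R,t=C; o=-R.T@t; d=R.T@np.linalg.solve(K,[uv[0],uv[1],1]); return o+d*(z-o[2])/d[2]
def proj(C,X):
    K,R,t=C; p=K@(R@X+t); return p[:2]/p[2]
def red(im):
    h=cv2.cvtColor(im,cv2.COLOR_RGB2HSV); m=(((h[...,0]<5)|(h[...,0]>174))&(h[...,1]>170)&(h[...,2]>70)).astype(np.uint8)
    n,l,s,c=cv2.connectedComponentsWithStats(m); i=1+s[1:,4].argmax(); return l==i
def bar(n,im,C,z=.130):
    v,u=np.nonzero(red(im)); P=np.array([ray(C,p,z)[:2] for p in zip(u,v)]).astype(np.float32)
    r=cv2.minAreaRect(P*1000); b=cv2.boxPoints(r)
    q=np.cov(P.T); w,V=np.linalg.eigh(q); a=V[:,1]; print(n,"bar rect",r,"mean",P.mean(0),"yaw",np.degrees(np.arctan2(a[1],a[0])),len(P))
E
python3 - <<'E'
from h import *
for n in("top","scene"):
    im=cv2.imread(f"pics/{n}0.png")[:,:,::-1].copy(); C=cam(n); bar(n,im,C)
    if n=="top":
        h=cv2.cvtColor(im,cv2.COLOR_RGB2GRAY); m=(h>100).astype(np.uint8); m[:160]=0;m[:,:188]=0;m[:,310:]=0;m[255:]=0
        m=cv2.morphologyEx(m,cv2.MORPH_CLOSE,np.ones((9,9)))
        P=np.array([ray(C,p,.03)[:2] for p in np.argwhere(m)[:,::-1]],np.float32)*1000
        print("plate",cv2.minAreaRect(P))
        for p in [(207,175),(304,205),(290,249),(192,219)]: print(ray(C,p,.03))
        print("ball",ray(C,(209,213),.136))
    else: print("ball",ray(C,(306,174),.136))
E
```

```text
Traceback (most recent call last):
  File "h.py", line 18, in bar
    v,u=np.nonzero(red(im)); P=np.array([ray(C,p,z)[:2] for p in zip(u,v)]).astype(np.float32)
                   ~~~^^^^
  File "h.py", line 16, in red
    n,l,s,c=cv2.connectedComponentsWithStats(m); i=1+s[1:,4].argmax(); return l==i
                                                     ~~~~~~~~~~~~~~^^
ValueError: attempt to get argmax of an empty sequence
```

```bash
sed -i 's/<5)|(h\[...,0\]>174))&(h\[...,1\]>170)/<7)|(h[...,0]>170))\&(h[...,1]>110)/' h.py
python3 - <<'E'
from h import *
for n in("top","scene"):
    im=cv2.imread(f"pics/{n}0.png")[:,:,::-1].copy(); C=cam(n)
    if n=="top": print(im[200,291],im[225,274],cv2.cvtColor(im,cv2.COLOR_RGB2HSV)[225,270:280].tolist())
    bar(n,im,C)
    if n=="top":
        h=cv2.cvtColor(im,cv2.COLOR_RGB2GRAY); m=(h>100).astype(np.uint8); m[:160]=0;m[:,:188]=0;m[:,310:]=0;m[255:]=0
        m=cv2.morphologyEx(m,cv2.MORPH_CLOSE,np.ones((9,9)))
        P=np.array([ray(C,p,.03)[:2] for p in np.argwhere(m)[:,::-1]],np.float32)*1000
        print("plate",cv2.minAreaRect(P))
        for p in [(207,175),(304,205),(290,249),(192,219)]: print(ray(C,p,.03))
        print("ball",ray(C,(209,213),.136))
    else: print("ball",ray(C,(306,174),.136))
E
```

```text
[223  89  87] [240 103  99] [[174, 11, 225], [0, 84, 219], [0, 140, 231], [1, 150, 238], [1, 150, 240], [1, 150, 239], [0, 142, 233], [0, 86, 223], [175, 12, 228], [120, 2, 239]]
top bar rect ((604.8069458007812, -63.140403747558594), (14.604005813598633, 58.82501983642578), 58.026947021484375) mean [ 0.60657984 -0.06427828] yaw 148.50838804426422 145
plate ((614.601318359375, 35.30256652832031), (297.2711486816406, 218.8892822265625), 85.55084228515625)
[0.68616447 0.12964761 0.03      ]
[ 0.60750203 -0.11311515  0.03      ]
[ 0.49930944 -0.07523957  0.03      ]
[0.57543801 0.1660421  0.03      ]
ball [0.57999563 0.11321396 0.136     ]
scene bar rect ((611.7183227539062, -63.228675842285156), (22.253398895263672, 74.19127655029297), 57.79256057739258) mean [ 0.61224514 -0.06327435] yaw 152.15383367399022 178
ball [0.56679493 0.11585227 0.136     ]
```

```bash
for i in 1 2 3 4; do python3 -m jog '{"travel":[[17.6,-34,0],[17.6,-34,0],[17.6,-34,0],[17.6,-34,0],[17.6,-34,0]],"dr":[[0,0,-0.6],[0,0,-0.6],[0,0,-0.6],[0,0,-0.6],[0,0,-0.6]],"jaw":[0,0,0,0,0]}' 100|tail -3; done
python3 - <<'E'
from h import *
s=get_state(); print(s["time"],s["eef_pos"],s["qpos"],Ro.from_quat(s["tcp_rot"]).as_matrix()[:,0])
C=cam("wrist"); im=read_camera("wrist"); cv2.imwrite("pics/w1.png",im[:,:,::-1]); bar("wrist",im,C)
E
```

```text
tcp_rot: [0.189, 0.982, -0.001, -0.0]
contact_force: [1.2, -0.0, 0.9]
opening: 0.999
tcp_rot: [0.215, 0.977, -0.0, -0.0]
contact_force: [0.5, 0.2, -0.6]
opening: 0.999
tcp_rot: [0.241, 0.971, -0.0, -0.0]
contact_force: [0.3, 0.6, 0.3]
opening: 0.999
tcp_rot: [0.266, 0.964, 0.0, -0.0]
contact_force: [1.0, -0.1, -0.4]
opening: 0.997
1.7667 [ 0.57015966 -0.04297366  0.23082864] [-2.52696197e-01  6.10780095e-02  1.83475470e+00  1.68529518e-04
  1.24651861e+00 -1.28438849e+00] [-8.58141120e-01  5.13413304e-01  7.72881702e-04]
wrist bar rect ((535.750732421875, -22.67516326904297), (13.020771980285645, 59.6779670715332), 58.743431091308594) mean [ 0.5346798 -0.0221951] yaw 148.4494087176918 1039
```

View pics/w1.png

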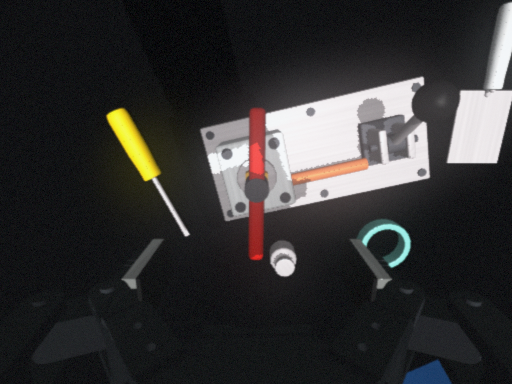

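The wrist view shows the bar running from (257,108) to (256,258), with a dark hub at (257,187) that splits the mask. The fingers straddle it and are aligned with it. Next I compute its centre from the ends.

```bash
python3 - <<'E'
from h import *
C=cam("wrist")
a,b,h=[ray(C,p,.13)[:2] for p in [(257.5,108),(256,259),(257,187)]]
print(a,b,(a+b)/2,np.linalg.norm(a-b),"hub",h, "yaw",np.degrees(np.arctan2(*(a-b)[::-1])))
C=cam("top"); a,b=[ray(C,p,.13)[:2] for p in [(295,193),(264,243)]]; print(a,b,(a+b)/2,np.linalg.norm(a-b))
c=camera_info("wrist")["mount"]; print(get_state()["wrist_torque"])
E
```

```text
[ 0.51358788 -0.01298793] [ 0.63104425 -0.0853259 ] [ 0.57231606 -0.04915692] 0.13794484276280516 hub [ 0.57065827 -0.04784122] yaw 148.37229110155658
[ 0.62370773 -0.07948512] [ 0.51296445 -0.00786653] [ 0.56833609 -0.04367583] 0.13188364512179088
[-0.12626486 -0.02252217  0.00439442]
```

```bash
python3 -m jog '{"travel":[[1,-5,-33],[0,0,-33],[0,0,-33],[0,0,-33],[0,0,0]],"dr":[[0,0,-0.6],[0,0,0],[0,0,0],[0,0,0],[0,0,0]],"jaw":[0,0,0,0,0]}' 90; python3 -m jog '{"travel":[[0,0,0],[0,0,0],[0,0,0],[0,0,0],[0,0,0]],"dr":[[0,0,0],[0,0,0],[0,0,0],[0,0,0],[0,0,0]],"jaw":[255,255,255,255,255]}' 90;python3 -m jog '{"travel":[[0,0,0],[0,0,0],[0,0,0],[0,0,0],[0,0,0]],"dr":[[0,0,0],[0,0,0],[0,0,0],[0,0,0],[0,0,0]],"jaw":[255,255,255,255,255]}' 90
python3 - <<'E'
from h import *
s=get_state(); print(s)
E
```

```text
time: 2.23
eef_pos: [0.565, -0.0447, 0.0911]
tcp_rot: [0.271, 0.963, -0.0, -0.008]
contact_force: [-1.5, 0.4, -1.1]
opening: 1.0
time: 2.65
eef_pos: [0.5722, -0.0464, 0.1016]
tcp_rot: [0.271, 0.963, 0.0, 0.002]
contact_force: [0.4, -0.6, 0.2]
opening: 0.298
time: 3.07
eef_pos: [0.5728, -0.0452, 0.1015]
tcp_rot: [0.271, 0.962, 0.002, 0.002]
contact_force: [2.9, 4.8, 3.3]
opening: 0.145
{'time': 3.0667, 'qpos': array([-0.25651396,  0.20753019,  1.92626651,  0.0034685 ,  1.00335454,
       -1.27951486]), 'dq': array([-0.00064667, -0.0001087 , -0.00025518,  0.00032889,  0.00023425,
       -0.00128186]), 'joint_efforts': array([ -2.71747448, -31.38546109, -23.22143734,  -1.05654716,
         0.12797671,  -0.0841083 ]), 'eef_pos': array([ 0.57280986, -0.04517665,  0.10151937]), 'tcp_rot': array([0.27137907, 0.96246887, 0.0015029 , 0.00219491]), 'contact_force': array([2.94080556, 4.82262195, 3.29770484]), 'wrist_torque': array([ 0.77906469, -0.26726876, -0.06588689]), 'opening': 0.1446702420507671}
```

```bash
cat > s.py <<'E'
from h import *
s=get_state(); x=Ro.from_quat(s["tcp_rot"]).as_matrix()[:,0]
print("t",round(s["time"],2),"yaw",round(np.degrees(np.arctan2(x[1],x[0]))%360,1),"pos",s["eef_pos"].round(4),"F",s["contact_force"].round(1),"M",s["wrist_torque"].round(3),"op",round(s["opening"],3),"q6",s["qpos"][5].round(2), "eff6",s["joint_efforts"][5].round(3))
E
R() { python3 s.py; }
python3 -m jog '{"travel":[[1.5,2.5,0],[0,0,0]],"dr":[[0,0,0],[0,0,0]],"jaw":[255,255]}' >/dev/null; R
python3 -m jog '{"travel":[[0,0,0],[0,0,0],[0,0,0],[0,0,0],[0,0,0]],"dr":[[0,0,-5],[0,0,-5],[0,0,-5],[0,0,-5],[0,0,-5]],"jaw":[255,255,255,255,255]}'>/dev/null; R
python3 -m jog '{"travel":[[0,0,0]],"dr":[[0,0,0]],"jaw":[255]}' >/dev/null; R
```

```text
t 3.23 yaw 148.7 pos [ 0.573  -0.0449  0.1015] F [-3.3 -2.   6.7] M [-0.4    0.479  0.054] op 0.148 q6 -1.27 eff6 0.048
t 3.65 yaw 123.5 pos [ 0.5717 -0.0462  0.1014] F [-8.1 -5.9  9.6] M [-1.044  1.334  0.098] op 0.146 q6 -0.83 eff6 -0.439
t 3.73 yaw 123.5 pos [ 0.5717 -0.0462  0.1014] F [-7.1 -5.4  9.1] M [-0.989  1.272  0.004] op 0.15 q6 -0.84 eff6 0.323
```

```bash
R() { python3 s.py; }
python3 -m jog '{"travel":[[-3,-2.5,-2],[0,0,0]],"dr":[[0,0,0],[0,0,0]],"jaw":[255,255]}' >/dev/null; R
python3 -m jog '{"travel":[[0,0,0],[0,0,0],[0,0,0]],"dr":[[0,0,-5],[0,0,-5],[0,0,-5]],"jaw":[255,255,255]}'>/dev/null; R
python3 -m jog '{"travel":[[0,0,0]],"dr":[[0,0,0]],"jaw":[255]}' >/dev/null; R
```

```text
t 3.9 yaw 123.5 pos [ 0.5714 -0.0465  0.1013] F [-2.5  2.8 11.9] M [ 0.439  0.462 -0.045] op 0.148 q6 -0.84 eff6 -0.065
t 4.15 yaw 108.4 pos [ 0.5704 -0.0469  0.1013] F [-6.   0.6 15. ] M [0.063 1.128 0.137] op 0.151 q6 -0.58 eff6 -0.458
t 4.23 yaw 108.4 pos [ 0.5704 -0.0469  0.1013] F [-5.5 -0.7 14.3] M [ 0.123  1.057 -0.061] op 0.153 q6 -0.58 eff6 0.307
```

```bash
R() { python3 s.py; }
python3 -m jog '{"travel":[[-2,0,4],[0,0,0]],"dr":[[0,0,0],[0,0,0]],"jaw":[255,255]}' >/dev/null; R
for i in 1 2; do python3 -m jog '{"travel":[[0,0,0],[0,0,0],[0,0,0]],"dr":[[0,0,-2.5],[0,0,-2.5],[0,0,-2.5]],"jaw":[255,255,255]}'>/dev/null; R;done
python3 -m jog '{"travel":[[0,0,0]],"dr":[[0,0,0]],"jaw":[255]}' >/dev/null; R
```

```text
t 4.4 yaw 108.5 pos [ 0.5698 -0.0469  0.1017] F [ 8.5 -1.4 -5.5] M [-0.208 -1.365 -0.081] op 0.143 q6 -0.58 eff6 -0.067
t 4.65 yaw 101.0 pos [ 0.5693 -0.047   0.1017] F [ 5.5 -0.7 -2.7] M [-0.247 -0.879  0.058] op 0.144 q6 -0.45 eff6 -0.239
t 4.9 yaw 93.5 pos [ 0.5687 -0.047   0.1016] F [ 4.6 -1.5 -1.5] M [-0.221 -0.565  0.052] op 0.144 q6 -0.32 eff6 -0.231
t 4.98 yaw 93.5 pos [ 0.5687 -0.047   0.1016] F [ 4.3 -0.8 -2.4] M [-0.315 -0.835  0.004] op 0.145 q6 -0.32 eff6 0.098
```

```bash
R() { python3 s.py; }
for i in 1 2 3; do python3 -m jog '{"travel":[[0,0,0],[0,0,0],[0,0,0]],"dr":[[0,0,-2.5],[0,0,-2.5],[0,0,-2.5]],"jaw":[255,255,255]}'>/dev/null; R;done
```

```text
t 5.23 yaw 86.0 pos [ 0.5682 -0.047   0.1016] F [ 3.4 -1.1 -0.7] M [-0.343 -0.518  0.058] op 0.142 q6 -0.19 eff6 -0.229
t 5.48 yaw 78.6 pos [ 0.5676 -0.0469  0.1016] F [ 1.6 -2.   0.4] M [-0.265 -0.229  0.044] op 0.145 q6 -0.06 eff6 -0.221
t 5.73 yaw 71.1 pos [ 0.5671 -0.0467  0.1015] F [ 0.  -1.5  0.3] M [-0.209  0.024  0.051] op 0.146 q6 0.07 eff6 -0.214
```

```bash
R() { python3 s.py; }
for i in 1 2 3; do python3 -m jog '{"travel":[[0,0,0],[0,0,0],[0,0,0]],"dr":[[0,0,-2.5],[0,0,-2.5],[0,0,-2.5]],"jaw":[255,255,255]}'>/dev/null; R;done
```

```text
t 5.98 yaw 63.6 pos [ 0.5666 -0.0464  0.1015] F [-0.6 -0.1  2.7] M [-0.171  0.316  0.04 ] op 0.149 q6 0.2 eff6 -0.208
t 6.23 yaw 56.1 pos [ 0.5661 -0.0462  0.1015] F [-1.9  0.1  4.1] M [0.133 0.434 0.547] op 0.144 q6 0.33 eff6 0.268
t 6.48 yaw 48.7 pos [ 0.5657 -0.0458  0.1015] F [-3.6  1.6  4.7] M [0.288 0.72  0.424] op 0.144 q6 0.46 eff6 0.161
```

The taper bit at a yaw of about 60° (±4°). My target is about 26°, which is 22.5° more.

```bash
R() { python3 s.py; }
for i in 1 2 3; do python3 -m jog '{"travel":[[0,0,0],[0,0,0],[0,0,0]],"dr":[[0,0,-2.5],[0,0,-2.5],[0,0,-2.5]],"jaw":[255,255,255]}'>/dev/null; R;done
python3 -m jog '{"travel":[[0,0,0]],"dr":[[0,0,0]],"jaw":[255]}' >/dev/null; R
python3 -c "
from h import *
cv2.imwrite('pics/t2.png',cv2.resize(read_camera('top')[140:290,160:360,::-1],None,fx=3,fy=3))"
```

```text
t 6.73 yaw 41.2 pos [ 0.5653 -0.0454  0.1015] F [-4.2  2.3  6. ] M [0.536 0.839 0.491] op 0.148 q6 0.59 eff6 0.21
t 6.98 yaw 33.7 pos [ 0.565  -0.0449  0.1015] F [-5.9  4.2  6.4] M [0.702 0.987 0.572] op 0.147 q6 0.72 eff6 0.262
t 7.23 yaw 26.2 pos [ 0.5647 -0.0444  0.1015] F [-5.3  5.8  6.2] M [0.968 1.104 0.724] op 0.148 q6 0.85 eff6 0.318
t 7.32 yaw 26.2 pos [ 0.5647 -0.0444  0.1015] F [-5.2  4.6  7.4] M [0.807 1.087 0.373] op 0.146 q6 0.86 eff6 0.513
```

View pics/t2.png

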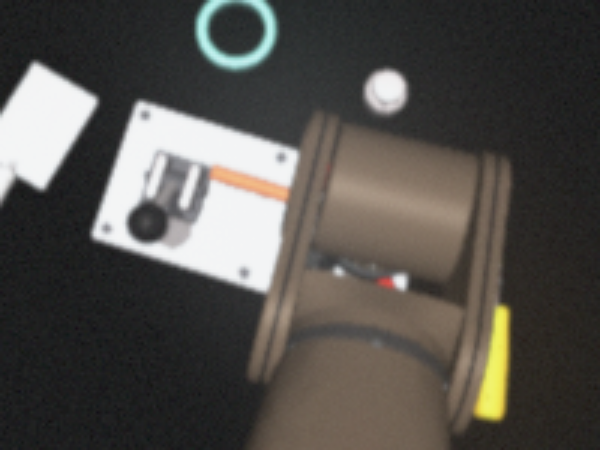

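The bar and jaws are out of sight under the wrist, but the torque climbed from 0.42 to 0.49, 0.57 and 0.72, which fits about 0.6 rad past the bite. The ball is unmoved at (147,222) in the crop. I'll release and rise.

```bash
R() { python3 s.py; }
python3 -m jog '{"travel":[[0,0,0],[0,0,0],[0,0,0],[0,0,0],[0,0,0]],"dr":[[0,0,0],[0,0,0],[0,0,0],[0,0,0],[0,0,0]],"jaw":[0,0,0,0,0]}'>/dev/null; R
python3 -m jog '{"travel":[[0,0,20],[0,0,35],[0,0,35],[0,0,35],[0,0,5]],"dr":[[0,0,0],[0,0,0],[0,0,0],[0,0,0],[0,0,0]],"jaw":[0,0,0,0,0]}'>/dev/null; R
python3 -m jog '{"travel":[[-11,30,0],[-11,35,0],[-11,35,0],[-11,35,0],[-11,35,0]],"dr":[[0,0,6.6],[0,0,6.6],[0,0,6.6],[0,0,6.6],[0,0,6.6]],"jaw":[255,255,255,255,255]}'>/dev/null; R
python3 -m jog '{"travel":[[0,0,0],[0,0,0],[0,0,0],[0,0,0],[0,0,0]],"dr":[[0,0,6.6],[0,0,6.6],[0,0,0],[0,0,0],[0,0,0]],"jaw":[255,255,255,255,255]}'>/dev/null; R
python3 - <<'E'
from h import *
C=cam("wrist"); np.save("C.npy",np.array([C[0],C[1],np.diag(C[2])])); cv2.imwrite("pics/w2.png",read_camera("wrist")[:,:,::-1])
im=read_camera("top"); cv2.imwrite("pics/t3.png",im[:,:,::-1])
for X in ([.567,.114,.136],[.615,.098,.062],[.568,-.0455,.13]): print(proj(C,np.array(X)))
E
```

```text
t 7.78 yaw 26.1 pos [ 0.5674 -0.0464  0.1012] F [0.4 0.2 0.4] M [ 0.018 -0.02   0.038] op 0.847 q6 0.86 eff6 -0.001
t 8.2 yaw 26.1 pos [ 0.5709 -0.0472  0.2395] F [ 1.7 -0.1  1. ] M [-0.008  0.006 -0.02 ] op 1.002 q6 0.86 eff6 0.0
t 8.62 yaw 59.3 pos [0.5117 0.125  0.231 ] F [0.9 0.2 0.1] M [ 0.017 -0.087 -0.029] op 0.3 q6 0.58 eff6 0.293
t 9.03 yaw 72.1 pos [0.5125 0.1235 0.2311] F [0.8 0.4 0.4] M [-0.006 -0.044 -0.003] op 0.002 q6 0.36 eff6 0.003
[319.14993256 183.36763295]
[350.9102529  166.94239649]
[357.70201082 325.21357836]
```

View pics/w2.png

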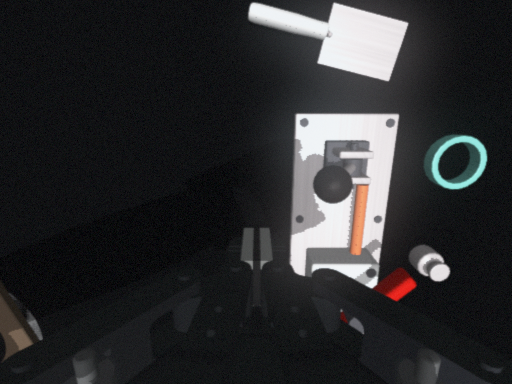

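The ball is at (333,184), the shut fingers at (256,240), and the bar end at (395,285).

```bash
python3 - <<'E'
from h import *
for n in ["wrist"]:
    print(ray(cam(n),(333,184),.138))
print(get_state()["eef_pos"])
E
```

```text
[0.57792245 0.11037604 0.138     ]
[0.51258165 0.12333908 0.23116077]
```

```bash
R() { python3 s.py; }
python3 -m jog '{"travel":[[0,8,-36],[0,0,-36],[0,0,-34],[0,0,0]],"dr":[[0,0,0],[0,0,0],[0,0,0],[0,0,0]],"jaw":[255,255,255,255]}'>/dev/null; R
python3 -m jog '{"travel":[[14.3,-4.6,0],[14.3,-4.6,0],[9.5,-3.1,0],[9.5,-3.1,0],[9.5,-3.1,0]],"dr":[[0,0,0],[0,0,0],[0,0,0],[0,0,0],[0,0,0]],"jaw":[255,255,255,255,255]}'>/dev/null; R
python3 -m jog '{"travel":[[9.5,-3.1,0],[9.5,-3.1,0],[9.5,-3.1,0],[9.5,-3.1,0]],"dr":[[0,0,0],[0,0,0],[0,0,0],[0,0,0]],"jaw":[255,255,255,255]}'>/dev/null; R
python3 -m jog '{"travel":[[9.5,-3.1,0],[9.5,-3.1,0]],"dr":[[0,0,0],[0,0,0]],"jaw":[255,255]}'>/dev/null; R
```

```text
t 9.47 yaw 72.2 pos [0.5071 0.1311 0.1177] F [-1.5  0.3 -0.4] M [-0.023  0.074  0.005] op -0.001 q6 0.37 eff6 0.001
t 9.88 yaw 72.2 pos [0.5703 0.1132 0.1267] F [-2.9  1.8  2.6] M [0.104 0.492 0.04 ] op 0.001 q6 0.33 eff6 0.044
t 10.22 yaw 72.3 pos [0.6085 0.1006 0.1253] F [-2.2  0.7  0. ] M [ 0.154  0.32  -0.01 ] op 0.002 q6 0.31 eff6 0.039
t 10.38 yaw 72.3 pos [0.6264 0.0945 0.1239] F [-2.9  0.5 -1.4] M [0.187 0.491 0.004] op 0.001 q6 0.3 eff6 0.038
```

```bash
R() { python3 s.py; }
for i in 1 2 3 4; do python3 -m jog '{"travel":[[4.8,-1.5,0]],"dr":[[0,0,0]],"jaw":[255]}'>/dev/null; R; done
```

```text
t 10.47 yaw 72.2 pos [0.6318 0.0927 0.1241] F [-2.4  0.2 -2.4] M [0.085 0.42  0.021] op 0.001 q6 0.3 eff6 0.008
t 10.55 yaw 72.2 pos [0.6358 0.0916 0.1242] F [-12.9   4.1   1.6] M [0.656 2.165 0.051] op -0.002 q6 0.29 eff6 0.03
t 10.63 yaw 72.2 pos [0.6361 0.0915 0.1241] F [-25.5   5.4  12. ] M [0.97  3.875 0.03 ] op -0.001 q6 0.29 eff6 0.038
t 10.72 yaw 72.3 pos [0.6363 0.0914 0.1241] F [-38.9   8.7  20.1] M [ 1.269  6.005 -0.013] op 0.004 q6 0.29 eff6 0.039
```

The lever is at its hard stop. I'll back off, rise clear and check.

```bash
R() { python3 s.py; }
python3 -m jog '{"travel":[[-20,6,0],[-30,10,0],[-30,10,20],[-10,3,35],[0,0,35]],"dr":[[0,0,0],[0,0,0],[0,0,0],[0,0,0],[0,0,0]],"jaw":[255,255,255,255,255]}'>/dev/null; R
python3 -m jog '{"travel":[[-10,30,15],[-10,30,0],[0,0,0],[0,0,0]],"dr":[[0,0,0],[0,0,0],[0,0,0],[0,0,0]],"jaw":[255,255,255,255]}'>/dev/null; R
python3 -c "
from h import *
a=cv2.resize(read_camera('top')[140:290,130:360,::-1],None,fx=3,fy=3);cv2.imwrite('pics/t4.png',a)
b=read_camera('scene')[130:300,170:400,::-1];cv2.imwrite('pics/s4.png',cv2.resize(b,None,fx=3,fy=3))"
```

```text
t 11.13 yaw 72.4 pos [0.553  0.1184 0.2148] F [ 2.  -0.5  0.6] M [ 0.028 -0.053 -0.033] op 0.002 q6 0.34 eff6 0.028
t 11.47 yaw 72.4 pos [0.5364 0.1787 0.2317] F [ 0.1 -0.  -0.1] M [-0.031  0.054 -0.027] op 0.001 q6 0.45 eff6 0.03
```

View pics/t4.png

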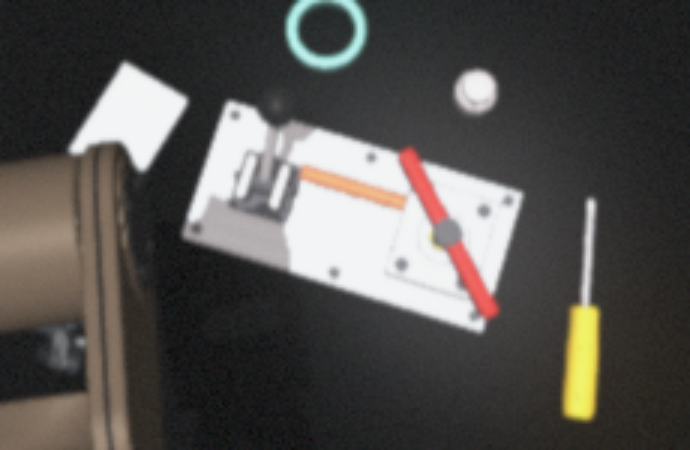

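View pics/s4.png

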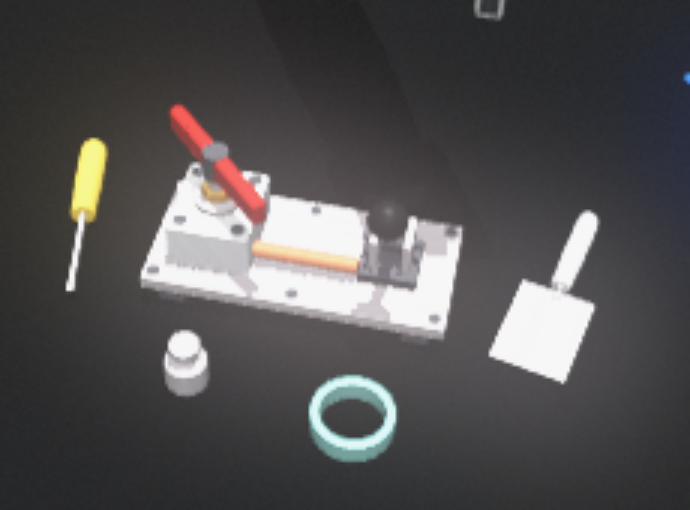

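The top crop shows the bar from (407,155) to (492,312), which is a yaw of about 28°. The ball has gone over to (276,105), and the bystanders look unmoved. One last numeric check on the lever, then I hand in.

```bash
python3 - <<'E'
from h import *
C=cam("top"); b=ray(C,(222,175),.137); print(b,"lean",np.arcsin(((b[:2]-[.615,.098])@[.951,-.309])/.09)+.6)
print(sign_off())
E
```

```text
[0.66522962 0.08443879 0.137     ] lean 1.2154424018085264
the job is handed in; nothing more can be done
None
```

I turned the plug until it was firmly snug, threw the lever to its far stop, and handed the job in at about 11.6 s of the 51 s. The hand-in gives no verdict, so these are my own checks:

- **Plug:** I gripped it on its axis and turned it about 122° clockwise. The taper bit at a tool yaw of 60° (±4°), where the torque jumped from 0.05 to about 0.5 N m. I stopped at 26°, about 0.6 rad past the bite. The last torque reading while turning was 0.72 N m, above the 0.6 expected there. It was noisy, and the readings before it (0.42, 0.49 and 0.57) fit the expected climb, so I judged by angle. After release the bar's yaw in the top picture was about 28°, so it had not sprung back noticeably.
- **Lever:** I pushed the ball with the shut fingers until the force climbed against the stop, reaching about 40 N at the fingertips, more than was needed. In the last picture the lever works out at about 1.2 rad.
- **Bystanders and arm:** The screwdriver, spatula, tape and weight look unmoved in the last pictures, judged by eye and not measured. The arm stands clear, with about zero contact force.

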